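# Raise the dip basket's bail and hang the basket on the drain stand

### The arm

A 6-joint arm with a two-finger parallel gripper is mounted at the origin on a cart in front of the work surface, level with it; the furniture and walls round the work are solid. World frame = base frame: x ahead of the robot, y to its left, z up, the work surface at z = 0. Lengths are in m, angles in rad, forces in N, time in s.
With the tool pointing down it reaches from about 0.325 to 0.775 m from the base axis. Payload 5.5 kg.
Tool frame: the origin (TCP) lies at the very end of the fingers, on their centre line; the grasp point (between the pads) lies 19 mm behind it; z points along the fingers, y is the line along which they close (so a half turn about z gives the same grasp; the last joint's range is limited). The gripper opens to 85 mm and grips with 20 to 120 N. Pads are 22 mm wide; open, the fingers measure 114 mm over their backs; the gripper's body (76 mm by 85 mm) begins 54 mm behind the grasp point. The pads swing forward as they close: fully open they stand 13 mm farther back than shut.
Start: joints at [1.266, 0.091, 1.231, -0, 1.82, -0.057], TCP at [0.147, 0.582, 0.231] pointing down, gripper open.
Joint ranges: [-2.87, 2.87], [-0.86, 2.18], [0.17, 2.46], [-1.51, 4.65], [0.06, 2.69], [-2.65, 2.65]. Speed limits (rad/s): [2.57, 2.57, 3.01, 3.14, 3.14, 3.14].

### API

Orientations are given as [roll, pitch, yaw] about the fixed x, y, z axes, in that order (R = Rz(yaw) Ry(pitch) Rx(roll)).
In Python, from rig import arm, eyes, status gives the robot as it stands (arm), with the cameras (eyes) and the readings (status).
- The arm moves only by the shell command python3 inch.py 'ROWS' [FORCE]. ROWS is a JSON list of rows, 1 to 8 of them, each of 7 numbers: the finger opening in m, then dx, dy, dz in m, then a rotation vector rx, ry, rz in rad; each row is the pose to reach, as a shift and turn from the pose commanded when the command began, along the tool's axes at that moment; what a row does not reach only later rows make up. A row lasts 1/10 s, in which the tool goes at most 0.05 m and 0.15 rad, less where a joint would pass 70% of its speed; a pose out of reach is approached as far as the arm can. The fingers move at their own pace and stop on an object; FORCE is the grip in N (left out, the last holds). Time passes only in rows, so rows that do not move let the fingers close. It prints the time, the measured TCP pose, the force, the opening and the grip force at its end.
- status.get_obs(): the state, without advancing time (a new reading comes with each control period).
- eyes.snapshot(name): name is "side" or "top" or "wrist"; returns the picture (420x560x3 uint8, blue, green, red); there is no depth.
- eyes.camera_info(name): a dict with "fx", "fy", "cx", "cy" (pixels), "rvec" (rotation vector, rad) and "tvec" (3), from world to camera coordinates, as OpenCV has them. Camera axes: x right, y down, z forward; pixel columns grow to the right and rows downward; lengths in m; the calibration is good to about 2 mm. The wrist camera is an equidistant fisheye: a pixel r from the principal point sees the ray r / f radians off the axis. A picture is of the moment at which its call begins: read the wrist's pose just before it. camera_info takes no time and is no camera call; for the wrist camera it gives the pose at the moment of the call.
- arm.hand_in(): hands the job in; it is judged then, once.
The state is a dict: "clock": time; "joint_positions": joint angles; "joint_velocities": joint speeds; "joint_torque": joint torques, N m; "position": TCP position; "ee_rot": TCP orientation; "wrist_force": force on the tool from outside, world axes, zero at the start; "ft_torque": the same for the moment, N m; "opening": finger opening in m; "grip_force": force on a finger pad.
Only numpy, scipy, OpenCV 4.12 (cv2) and the standard library are available. Lean on these libraries where they do the work, as an engineer would, in place of code of your own. Each camera call takes 0.05 s, during which the arm holds its last target. There are 200 camera calls.

### The job

The freshly rinsed coax adapters are in the slotted steel dip basket on the bench. While the basket stands there, swing its folded-down wire bail up until it is upright; then carry the basket by the bail and hang it on the two-pronged hook of the drain stand, so that it hangs level and still over the drip tray with all three adapters in it. Leave the RF module, the spanner and the solvent bottle where they are.

Things in the scene. Friction and masses are not known exactly. Their poses are not given: they have to be found in the camera images.
- basket: Round open basket of bare slotted sheet steel, loose, 0.35 to 0.55 kg with contents. Diameter 100 mm, 80 mm tall, wall and floor 3 mm. Origin: centre of its underside, z up its axis. The bail pivots on ears at y = +57 and -57 mm, 68 mm up. At the start it stands on the bench, the bail folded to its -x side, which faces the robot's left, 4 to 40 degrees back from world +y.
- bail_pivot (a point): On the basket's axis, 68 mm above its underside, midway between the ears: the bail swings about the basket's y through this point, from level on the -x side over the top to level on the +x side. The pivots are slightly stiff: the bail stays wherever it is put, and moving it takes about 0.4 N at the cross bar.
- bail: Carrying bail of 5 mm steel wire: two legs 114 mm apart and a straight cross bar parallel to its y, 94 mm from the pivot line. Origin at bail_pivot; z points from there to the bar: level when folded, straight up when upright. It starts 0 to 15 degrees above level, with 38 mm free between the grip and the basket wall and about 60 mm of free height under the bar.
- bail_grip (a point): Centre of the black plastic grip roller on the middle of the bail's cross bar: 12.4 mm diameter, 34 mm long, along the bail's y, fixed to the bail. On both sides of it the bare wire is straight out to 45 mm from this point. 162 mm above the bench when upright; the opening between bar and basket rim is then 79 mm high.
- drain_stand: Fixed steel drain stand: square drip tray 124 mm wide, 19 mm high; behind it (88 mm along its +x) a 12 mm post, 206 mm high, carries two hook prongs of 8 mm rod that reach forward along -x at y = +33 and -33 mm, with nothing between them; the bail goes on from the front. Origin: on the bench under the middle of the tray and of the hook seats, z up; its front (-x) faces roughly towards the robot.
- hook_seat (a point): Midway between the prongs, 190 mm above the bench, axes as the stand's: the bail grip's centre belongs here, the bar across both prongs, one on each side of the roller. Each prong dips into a V-shaped seat (underside at 177 mm): in front it turns up to a tip 18 mm above this point at x = -22 mm, behind it slopes up about 12 mm by x = +26 mm. Basket underside then about 28 mm above the bench.
- coax_part_1: Coax adapter, steel-coloured, 20x45x17 mm, lying loose in the basket. Origin: centre of its underside.
- coax_part_2: Coax adapter, brass-coloured, 17x28x15 mm, lying loose in the basket. Origin: centre of its underside.
- coax_part_3: Coax adapter, brass-coloured, 18x34x16 mm, lying loose in the basket. Origin: centre of its underside.
- rf_module: Bystander: flat milled box with two connectors, 48x100x24 mm, in front of the test fixture. Origin: centre of its underside.
- spanner: Bystander: open-ended spanner, 26x153x6 mm, near the bench's front edge. Origin: centre of its underside.
- ipa_bottle: Bystander: white push-top solvent bottle, 72 mm wide, 126 mm tall, behind the drain stand (another like it stands farther back). Origin: centre of its underside.
- test_fixture: Fixed in the room, between basket and stand: light metal box about 180 x 210 mm with an open lid. Origin near its middle, on the bench; its front part, down to 105 mm towards the robot from the origin, is lower than 80 mm; the open lid stands 30 to 90 mm behind the origin, up to 215 mm high.

How it is judged:
By the outcome, as a careful person would: the job done as asked, in the order asked, and still so for the second after the job is handed in, with the robot touching nothing.
It also fails if it takes over 72 s, if anything falls off the work surface, if the arm or the gripper's body presses on something with over 40 N, if the wrist force passes 120 N, or if a joint passes its speed limit or range.

## Working session

There is one attempt and no reset: what is moved stays moved. The work goes in short steps, Python scripts to look and compute and a shell command to move; the robot and the scene stay as the last step left them, time stands still between calls to the robot, and variables do not carry over. Pictures are saved under pics/ and viewed, at most 10 in all, crops included, and the job is handed in when it is done.

```bash
ls; mkdir -p pics; python3 - <<'E'
from rig import arm, eyes, status
import cv2,numpy as np
a=eyes.snapshot("top");b=eyes.snapshot("side")
cv2.imwrite("pics/top0.png",a);cv2.imwrite("pics/side0.png",b)
for n in("top","side","wrist"):print(n,eyes.camera_info(n))
o=status.get_obs();print(o)
E
```

```text
inch.py
pics
rig.py
top {'fx': 486.0742785100506, 'fy': 486.0742785100506, 'cx': 279.98216809144077, 'cy': 210.42388503310013, 'rvec': array([ 2.11879905, -2.17734392,  0.16782698]), 'tvec': array([-0.07890467,  0.5575019 ,  1.26563393])}
side {'fx': 466.30094148517344, 'fy': 466.30094148517344, 'cx': 283.3317635955772, 'cy': 207.00433077471922, 'rvec': array([ 0.62941452, -2.34127532,  1.50757053]), 'tvec': array([0.41639668, 0.26380218, 1.2288792 ])}
wrist {'fx': 325.19226210127806, 'fy': 325.19226210127806, 'cx': 276.5108413072371, 'cy': 207.30315303243032, 'rvec': array([-2.26911001, -1.77104314, -0.27698497]), 'tvec': array([-0.59997743, -0.04219276,  0.38124313])}
{'clock': 0.1, 'joint_positions': array([ 1.26628879e+00,  9.17931988e-02,  1.23176046e+00,  6.31779915e-08,
        1.81982627e+00, -5.66769588e-02]), 'joint_velocities': array([ 0.00222262,  0.00135279, -0.00132783,  0.00040402, -0.00201861,
        0.00051078]), 'joint_torque': array([ 1.03559636e-03, -4.60212672e+01, -4.19221616e+01, -1.81587084e-04,
        1.05218074e-02,  3.93705318e-05]), 'position': array([0.14709128, 0.58142334, 0.23026102]), 'ee_rot': array([-3.13980825e+00, -1.01304265e-04,  2.89376200e+00]), 'wrist_force': array([ 0.39074803, -0.03790786, -0.66210785]), 'ft_torque': array([-0.00808275, -0.00963487,  0.02679287]), 'grip_force': 0.0, 'opening': 0.08544947558708103}
```

View pics/top0.png

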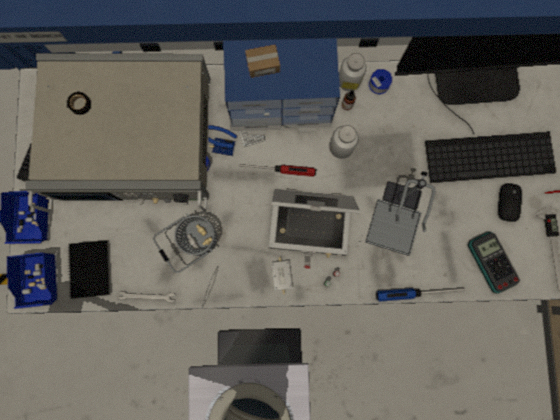

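View pics/side0.png

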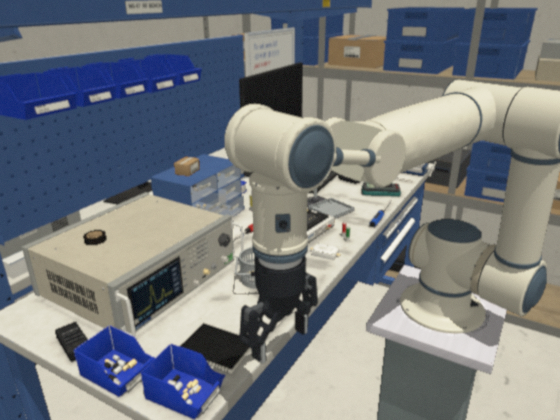

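The top view shows the basket at about (200,232), with the bail folded towards (165,255). The stand tray is at (392,226), with its hook towards (405,185). The side view shows the basket at about (255,268), partly behind the arm. Next I'll enlarge both regions and take a wrist view.

```bash
cat >h.py <<'E'
import numpy as np,cv2
from rig import arm, eyes, status
from scipy.spatial.transform import Rotation as Ro
def cam(n):
    c=eyes.camera_info(n);R=cv2.Rodrigues(np.array(c["rvec"]))[0];return c,R,np.array(c["tvec"])
def ray(n,u,v,C=None):
    c,R,t=C or cam(n);x=(u-c["cx"])/c["fx"];y=(v-c["cy"])/c["fy"]
    if n=="wrist":
        r=np.hypot(x,y);d=np.array([x/r*np.sin(r),y/r*np.sin(r),np.cos(r)])
    else: d=np.array([x,y,1.])
    d=R.T@d;return -R.T@t,d/np.linalg.norm(d)
def onz(n,u,v,z,C=None):
    o,d=ray(n,u,v,C);return o+d*(z-o[2])/d[2]
def proj(n,p,C=None):
    c,R,t=C or cam(n);q=R@np.array(p)+t
    if n=="wrist":
        r=np.hypot(q[0],q[1]);th=np.arctan2(r,q[2]);x,y=q[:2]/r*th
    else:x,y=q[:2]/q[2]
    return np.array([c["cx"]+c["fx"]*x,c["cy"]+c["fy"]*y])
def tri(rs):
    A=0;b=0
    for o,d in rs:
        P=np.eye(3)-np.outer(d,d);A=A+P;b=b+P@o
    return np.linalg.solve(A,b)
E
python3 - <<'E'
from h import *
a=cv2.imread("pics/top0.png")
l=cv2.resize(a[190:290,140:240],(400,400),interpolation=cv2.INTER_CUBIC)
r=cv2.resize(a[160:260,350:450],(400,400),interpolation=cv2.INTER_CUBIC)
cv2.imwrite("pics/crop0.png",np.hstack([l,r]))
cv2.imwrite("pics/wr0.png",eyes.snapshot("wrist"))
print(proj("top",[.147,.582,.23]),onz("top",200,232,.08),onz("top",165,255,.07),onz("top",395,228,.019))
E
```

```text
[-25.95095016 391.97993571] [0.49850397 0.11494204 0.08      ] [0.44216684 0.2072752  0.07      ] [ 0.50168949 -0.40632701  0.019     ]
```

View pics/crop0.png

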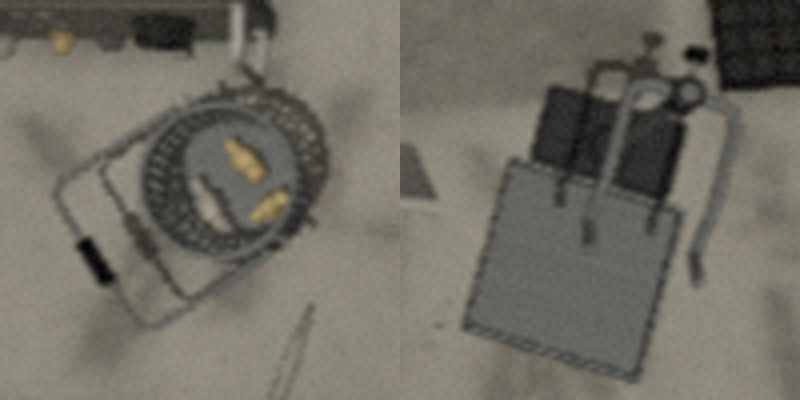

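View pics/wr0.png

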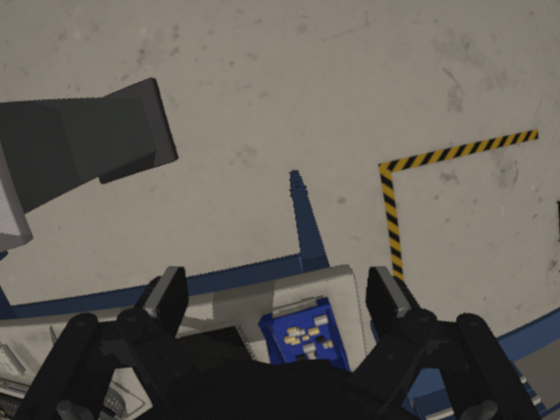

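The crop shows the roller at top pixel (164,255.4) and the rim centre near (195,235). The tray corners are at (378.8,200), (420,212.5), (408.8,255) and (366.3,242), and the post top is at (422.5,184). The wrist camera looks outwards and shows the basket only at its lower left edge.

```bash
python3 - <<'E'
from h import *
a=cv2.imread("pics/top0.png")
# roller: black blob
g=a.max(2);m=(g[245:268,150:180]<45).astype(np.uint8)
n,l,s,c=cv2.connectedComponentsWithStats(m);k=1+np.argmax(s[1:,4]);ru,rv=c[k]+[150,245];print("roller px",ru,rv,s[k,4])
C=np.array([onz("top",195,235,.08)])[0];print("basket",C)
for e in(0,7,15):
    p=onz("top",ru,rv,.068+.094*np.sin(np.radians(e)));d=p-C;print(e,p,np.hypot(*d[:2]),.094*np.cos(np.radians(e)),np.degrees(np.arctan2(d[1],d[0])))
# bar corners
for u,v in((154.5,237.5),(178,270.5)):print(onz("top",u,v,.078))
# tray
t=np.array([onz("top",u,v,.019) for u,v in((378.8,200),(420,212.5),(408.8,255),(366.3,242))]);print(t,t.mean(0),np.linalg.norm(np.diff(t,axis=0),axis=1))
ax=(t[0]+t[1]-t[2]-t[3]);print("stand yaw",np.degrees(np.arctan2(ax[1],ax[0])))
ay=(t[0]+t[3]-t[1]-t[2]);print(np.degrees(np.arctan2(ay[1],ay[0]))-90)
p=onz("top",422.5,184,.206);d=p-t.mean(0);print("post",p,np.hypot(*d[:2]),np.degrees(np.arctan2(d[1],d[0])))
for u,v in((387+10,217),(423.7,229)):print("tip",onz("top",u,v,.208))
E
```

```text
roller px 163.57894736842104 254.9736842105263 38
basket [0.4910561 0.1278873 0.08     ]
0 [0.44246148 0.21141282 0.068     ] 0.09663306134424035 0.094 120.19057128808458
7 [0.44173967 0.20876817 0.07945572] 0.09473026752754117 0.09329933825428427 121.37239756438493
15 [0.44092854 0.20579626 0.09232899] 0.09264219558340542 0.09079702767117243 122.7577130169083
[0.4876045  0.23289919 0.078     ]
[0.40110669 0.17190873 0.078     ]
[[ 0.58018138 -0.36660067  0.019     ]
 [ 0.54247815 -0.47755815  0.019     ]
 [ 0.42736779 -0.43908034  0.019     ]
 [ 0.46565239 -0.32598997  0.019     ]] [ 0.50391993 -0.40230728  0.019     ] [0.11718829 0.12137108 0.1193949 ]
stand yaw -19.00386837598069
-18.734826157193808
post [ 0.58492213 -0.43190962  0.206     ] 0.08624184147964002 -20.0748836049851
tip [ 0.50745884 -0.36589083  0.208     ]
tip [ 0.47755814 -0.42649174  0.208     ]
```

```bash
cat >>h.py <<'E'
def go(g,yaw,L=0,clr=.019,show=True):
    """rel. move putting the grasp point at g; tool x along yaw, body leaning L (rad) about tool x; from measured pose"""
    o=status.get_obs();R0=Ro.from_euler("xyz",o["ee_rot"])
    R1=Ro.from_euler("xyz",[np.pi,0,yaw])*Ro.from_rotvec([-L,0,0])
    p=np.array(g)+clr*R1.as_matrix()[:,2]
    d=R0.inv().apply(p-o["position"]);r=(R0.inv()*R1).as_rotvec()
    print("shift",d.round(4),"rot",r.round(3),"tcp target",p.round(4))
E
python3 -c "
from h import *
print(onz('top',200,197,.2),onz('top',200,197,.0))
go([.430,.225,.22],.576)"
```

```text
[0.56874751 0.09591413 0.2       ] [0.60507916 0.12709635 0.        ]
shift [-0.3617 -0.2761  0.0298] rot [-1.000e-03  2.000e-03  2.318e+00] tcp target [0.43  0.225 0.201]
```

```bash
M='[0.06,-0.36,-0.276,0.02,0,0,2.318]'; python3 inch.py '[[0.06,-0.36,-0.276,0.02,0,0,2.318],[0.06,-0.36,-0.276,0.02,0,0,2.318],[0.06,-0.36,-0.276,0.02,0,0,2.318],[0.06,-0.36,-0.276,0.02,0,0,2.318],[0.06,-0.36,-0.276,0.02,0,0,2.318],[0.06,-0.36,-0.276,0.02,0,0,2.318],[0.06,-0.36,-0.276,0.02,0,0,2.318],[0.06,-0.36,-0.276,0.02,0,0,2.318]]' 20; python3 -c "
from h import *
go([.430,.225,.22],.576)"
```

```text
clock: 0.95
position: [0.3957, 0.2664, 0.2134]
ee_rot: [3.141, -0.0, 1.688]
wrist_force: [1.0, 0.4, -0.3]
opening: 0.0599
grip_force: 0.0
shift [-0.0451  0.0292  0.0124] rot [ 0.    -0.     1.112] tcp target [0.43  0.225 0.201]
```

```bash
python3 inch.py '[[0.06,-0.045,0.029,0.012,0,0,1.112],[0.06,-0.045,0.029,0.012,0,0,1.112],[0.06,-0.045,0.029,0.012,0,0,1.112],[0.06,-0.045,0.029,0.012,0,0,1.112],[0.06,-0.045,0.029,0.012,0,0,1.112],[0.06,-0.045,0.029,0.012,0,0,1.112],[0.06,-0.045,0.029,0.012,0,0,1.112],[0.06,-0.045,0.029,0.012,0,0,1.112]]'; python3 - <<'E'
from h import *
np.save("wc.npy",np.array([eyes.camera_info("wrist")["rvec"],eyes.camera_info("wrist")["tvec"]]))
w=eyes.snapshot("wrist");s=eyes.snapshot("side")
cv2.imwrite("pics/wr1.png",w);cv2.imwrite("pics/side1.png",s)
p=proj("side",[.44,.209,.08]).astype(int);print(p,proj("wrist",[.44,.209,.08]))
c=s[max(0,p[1]-75):p[1]+75,p[0]-100:p[0]+100]
cv2.imwrite("pics/c1.png",np.hstack([cv2.resize(w,(480,360)),cv2.resize(c,(320,240)).__class__ and np.vstack([cv2.resize(c,(320,240)),np.zeros((120,320,3),np.uint8)])]))
E
```

```text
clock: 1.75
position: [0.4291, 0.227, 0.2013]
ee_rot: [-3.141, 0.001, 0.577]
wrist_force: [-0.1, 0.3, 0.7]
opening: 0.0602
grip_force: 0.0
[257 273] [301.18831285 201.45786533]
```

View pics/c1.png

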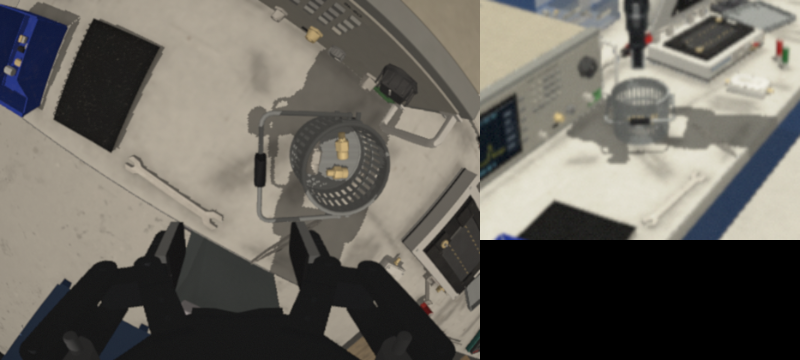

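The wrist view shows the roller at full-frame pixel (304,198), with the three parts in the basket. The side crop shows the roller at (257,273.6). Next I'll triangulate all three views.

```bash
python3 - <<'E'
from h import *
w=cv2.imread("pics/wr1.png");s=cv2.imread("pics/side1.png")
def blob(a,u,v,r,th):
    m=(a[v-r:v+r,u-r:u+r].max(2)<th).astype(np.uint8);n,l,st,c=cv2.connectedComponentsWithStats(m);k=1+np.argmax(st[1:,4]);print(st[k]);return c[k]+[u-r,v-r]
pw=blob(w,304,198,25,45);ps=blob(s,257,273,14,60);print(pw,ps)
W=np.load("wc.npy");C=(eyes.camera_info("wrist"),cv2.Rodrigues(W[0])[0],W[1])
rt=ray("top",163.6,255.0);rs=ray("side",*ps);rw=ray("wrist",*pw,C)
for n,q in(("ts",[rt,rs]),("sw",[rs,rw]),("tw",[rt,rw]),("all",[rt,rs,rw])):
    print(n,tri(q).round(4),[round(np.linalg.norm(np.cross(tri(q)-o,d))*1e3,1) for o,d in q])
# rim in wrist: centre px guess, bar ends
for u,v in((260,112),(258,218)):print("corner",onz("wrist",u*7/6,v*7/6,.078,C))
print("rimL/R",[onz("wrist",u*7/6,v*7/6,.08,C).round(4) for u,v in((288,167),(389,167),(338,119),(340,217))])
E
```

```text
[ 18   6  13  39 447]
[ 8 13 12  4 33]
[303.18791946 197.74944072] [256.57575758 273.72727273]
ts [0.4418 0.209  0.0784] [np.float64(0.1), np.float64(0.1)]
sw [0.4427 0.2085 0.0776] [np.float64(0.5), np.float64(0.5)]
tw [0.4424 0.209  0.0769] [np.float64(0.6), np.float64(0.6)]
all [0.4423 0.2088 0.0779] [np.float64(0.6), np.float64(0.3), np.float64(0.8)]
corner [0.4905768  0.24101515 0.078     ]
corner [0.39779541 0.17982342 0.078     ]
rimL/R [array([0.4612, 0.1872, 0.08  ]), array([0.5255, 0.0908, 0.08  ]), array([0.5298, 0.1735, 0.08  ]), array([0.448 , 0.1029, 0.08  ])]
```

```bash
cat >>h.py <<'E'
PIV=np.array([.4930,.1302,.068]);YAW=.58
def bail(a,yaw=YAW): # roller position at bail angle a (deg above level)
    a=np.radians(a);x=np.array([np.sin(yaw),-np.cos(yaw),0]);return PIV-.094*np.cos(a)*x+[0,0,.094*np.sin(a)]
E
python3 -c "
from h import *
print(bail(6))
x=np.array([np.sin(YAW),-np.cos(YAW),0]);L=.7
z=x*np.sin(L)-np.array([0,0,np.cos(L)])
go(bail(6)-.08*z,YAW,L)"
```

```text
[0.44176795 0.20839676 0.07782568]
shift [ 0.0004 -0.0168  0.0769] rot [-0.7    0.     0.001] tcp target [0.4202 0.2413 0.1245]
```

```bash
python3 inch.py '[[0.045,0,-0.017,0.077,-0.7,0,0],[0.045,0,-0.017,0.077,-0.7,0,0],[0.045,0,-0.017,0.077,-0.7,0,0],[0.045,0,-0.017,0.077,-0.7,0,0],[0.045,0,-0.017,0.077,-0.7,0,0],[0.045,0,-0.017,0.077,-0.7,0,0],[0.045,0,-0.017,0.077,-0.7,0,0]]'; python3 -c "
from h import *
go(bail(6),YAW,.7)"
```

```text
clock: 2.55
position: [0.4196, 0.2417, 0.1241]
ee_rot: [2.443, 0.002, 0.584]
wrist_force: [0.9, -0.2, 1.0]
opening: 0.0449
grip_force: 0.0
shift [0.0002 0.0009 0.0802] rot [-0.002 -0.001  0.004] tcp target [0.4485 0.1982 0.0633]
```

```bash
python3 inch.py '[[0.045,0,0.001,0.03,0,0,0],[0.045,0,0.001,0.055,0,0,0],[0.045,0,0.001,0.078,0,0,0],[0.045,0,0.001,0.078,0,0,0],[0,0,0.001,0.078,0,0,0],[0,0,0.001,0.078,0,0,0],[0,0,0.001,0.078,0,0,0],[0,0,0.001,0.078,0,0,0]]' 20
```

```text
clock: 3.35
position: [0.4481, 0.1997, 0.0664]
ee_rot: [2.443, -0.002, 0.583]
wrist_force: [-1.3, 2.1, 1.2]
opening: 0.0112
grip_force: 21.1
```

```bash
python3 - <<'E'
from h import *
cv2.imwrite("pics/s2.png",cv2.resize(eyes.snapshot("side")[200:330,180:340],(480,390)))
o=status.get_obs();print(o["opening"],o["grip_force"],o["wrist_force"],o["position"],o["ee_rot"])
go(bail(6),YAW,.7)
E
```

```text
0.011528760126865238 21.096582412719727 [-1.82444092  2.15393646  0.52877651] [0.44805752 0.19957649 0.06633764] [ 2.44238444e+00 -1.38189828e-03  5.82750493e-01]
shift [-0.0004 -0.0009  0.0032] rot [-0.001 -0.003  0.001] tcp target [0.4485 0.1982 0.0633]
```

View pics/s2.png

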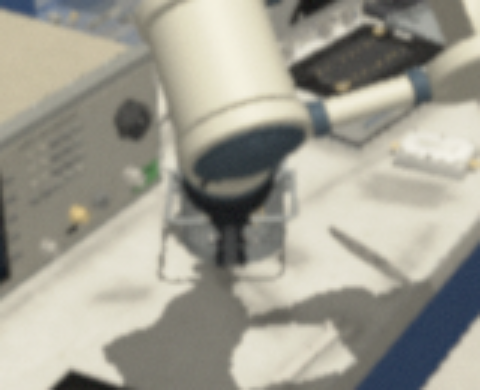

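The side view shows the fingers closed on the roller in the middle of the cross bar, at crop (232,250). Opening is 11.5 mm and grip is 21 N, so the grasp is good. Next I'll work out the arc rows.

```bash
cat >>h.py <<'E'
def arc(phis):
    o=status.get_obs();R0=Ro.from_euler("xyz",o["ee_rot"]);c=R0.inv().apply(PIV-o["position"]);c[0]=0
    ax=R0.inv().apply([np.cos(YAW),np.sin(YAW),0]) # basket y
    for f in phis:
        r=Ro.from_rotvec(ax*f);print(round(f,2),(c-r.apply(c)).round(4),(ax*f).round(3))
E
python3 -c "
from h import *
arc(np.arange(1,9)*.1)"
```

```text
0.1 [ 0.      0.0055 -0.0062] [0.1 0.  0. ]
0.2 [ 0.      0.0116 -0.0117] [0.2   0.    0.001]
0.3 [ 0.      0.0182 -0.0167] [0.3   0.    0.001]
0.4 [ 0.      0.0253 -0.021 ] [0.4   0.    0.001]
0.5 [ 0.      0.0328 -0.0245] [0.5   0.001 0.001]
0.6 [ 0.      0.0406 -0.0273] [0.6   0.001 0.002]
0.7 [ 0.      0.0486 -0.0292] [0.7   0.001 0.002]
0.8 [ 0.      0.0568 -0.0304] [0.8   0.001 0.002]
```

```bash
python3 inch.py '[[0,0,0.0055,-0.0062,0.1,0,0],[0,0,0.0116,-0.0117,0.2,0,0],[0,0,0.0182,-0.0167,0.3,0,0],[0,0,0.0253,-0.021,0.4,0,0],[0,0,0.0328,-0.0245,0.5,0,0],[0,0,0.0406,-0.0273,0.6,0,0],[0,0,0.0486,-0.0292,0.7,0,0],[0,0,0.0486,-0.0292,0.7,0,0]]'; python3 -c "
from h import *
arc(np.arange(1,9)*.1)
for a in (44,46,48,50): go(bail(a),YAW,0)"
```

```text
clock: 4.2
position: [0.4597, 0.1817, 0.1208]
ee_rot: [-3.141, -0.002, 0.578]
wrist_force: [0.4, 3.1, 1.0]
opening: 0.0115
grip_force: 21.2
0.1 [ 0.      0.0056 -0.0059] [ 0.1 -0.   0. ]
0.2 [ 0.0001  0.0117 -0.0111] [ 0.2 -0.   0. ]
0.3 [ 0.0001  0.0183 -0.0158] [ 0.3   -0.001  0.001]
0.4 [ 0.0001  0.0254 -0.0197] [ 0.4   -0.001  0.001]
0.5 [ 0.0001  0.0328 -0.023 ] [ 0.5   -0.001  0.001]
0.6 [ 0.0001  0.0405 -0.0254] [ 0.6   -0.001  0.001]
0.7 [ 0.0002  0.0484 -0.0271] [ 0.7   -0.002  0.002]
0.8 [ 0.0002  0.0565 -0.028 ] [ 0.8   -0.002  0.002]
shift [-0.0004 -0.0063  0.0065] rot [-0.    -0.002 -0.002] tcp target [0.4559 0.1868 0.1143]
shift [-0.0004 -0.0039  0.0042] rot [-0.    -0.002 -0.002] tcp target [0.4572 0.1848 0.1166]
shift [-0.0004 -0.0015  0.0019] rot [-0.    -0.002 -0.002] tcp target [0.4585 0.1828 0.1189]
shift [-0.0004  0.0009 -0.0002] rot [-0.    -0.002 -0.002] tcp target [0.4599 0.1807 0.121 ]
```

```bash
python3 -c "
from h import *
for L in (.15,.3,.45,.6,.75): go(bail(47),YAW,L)"
```

```text
shift [-0.0004  0.0001  0.0028] rot [-0.15  -0.002 -0.002] tcp target [0.4594 0.1814 0.118 ]
shift [-0.0004  0.0029  0.0022] rot [-0.3   -0.002 -0.002] tcp target [0.4609 0.1791 0.1186]
shift [-0.0004  0.0055  0.0011] rot [-0.45  -0.002 -0.003] tcp target [0.4624 0.1769 0.1196]
shift [-0.0003  0.008  -0.0003] rot [-0.6   -0.002 -0.003] tcp target [0.4637 0.1749 0.1211]
shift [-0.0003  0.0102 -0.0021] rot [-0.75  -0.001 -0.003] tcp target [0.465  0.173  0.1228]
```

```bash
python3 inch.py '[[0.035,0,0,0,0,0,0],[0.035,0,0,0,0,0,0],[0.035,0,0,0,0,0,0],[0.035,0,0,0.0028,-0.15,0,0],[0.035,0,0.003,0.0022,-0.3,0,0],[0.035,0,0.0055,0.0011,-0.45,0,0],[0.035,0,0.008,0,-0.6,0,0],[0.035,0,0.01,-0.002,-0.75,0,0]]' && python3 inch.py '[[0.035,0,0,0,0,0,0],[0,0,0,0,0,0,0],[0,0,0,0,0,0,0],[0,0,0,0,0,0,0]]'; python3 -c "
from h import *
arc(np.arange(1,9)*.1)
print([proj('wrist',PIV+[0,0,.012]),proj('top',bail(47)),proj('top',bail(90)),proj('side',bail(47)),proj('side',PIV+[0,0,.012])])
cv2.imwrite('pics/t3.png',eyes.snapshot('top'))
s=eyes.snapshot('side')[190:320,180:340];cv2.imwrite('pics/s3.png',cv2.resize(s,(640,520)))
"
```

```text
clock: 5.0
position: [0.4635, 0.1766, 0.1226]
ee_rot: [2.385, -0.004, 0.586]
wrist_force: [0.4, -1.0, -0.5]
opening: 0.0351
grip_force: 0.0
clock: 5.4
position: [0.4642, 0.1749, 0.1224]
ee_rot: [2.394, -0.003, 0.58]
wrist_force: [-0.3, 1.9, 0.9]
opening: 0.0118
grip_force: 21.1
0.1 [0.     0.0076 0.0002] [ 0.1 -0.   0. ]
0.2 [0.     0.0151 0.0011] [ 0.2 -0.   0. ]
0.3 [0.     0.0226 0.0028] [ 0.3   -0.     0.001]
0.4 [0.     0.0298 0.0052] [ 0.4   -0.001  0.001]
0.5 [0.     0.0367 0.0084] [ 0.5   -0.001  0.001]
0.6 [0.     0.0433 0.0122] [ 0.6   -0.001  0.001]
0.7 [0.     0.0495 0.0166] [ 0.7   -0.001  0.002]
0.8 [0.     0.0552 0.0217] [ 0.8   -0.001  0.002]
[array([290.32436125, 224.60486095]), array([168.41175915, 246.80342438]), array([188.38810746, 230.92469972]), array([256.1236364 , 248.91886937]), array([256.70103386, 255.2466549 ])]
```

View pics/s3.png

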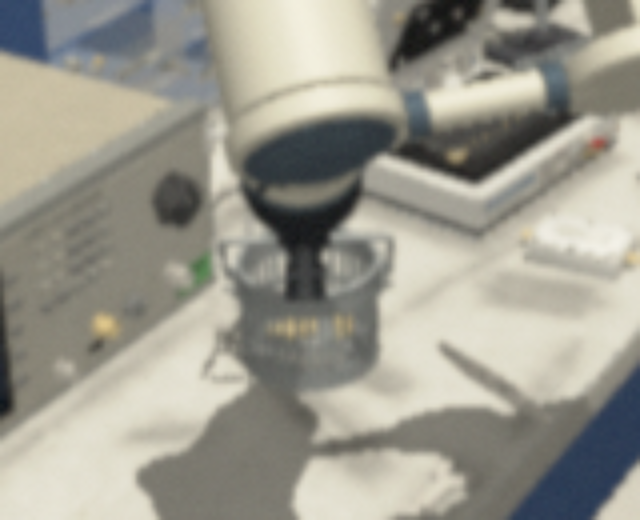

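The side view shows the basket still standing in place, with its rim at about full-frame (257,257) where predicted. The bail is half up and held at the roller. I'll finish the swing.

```bash
python3 inch.py '[[0,0,0.0076,0,0.1,0,0],[0,0,0.0151,0.001,0.2,0,0],[0,0,0.0226,0.003,0.3,0,0],[0,0,0.0298,0.005,0.4,0,0],[0,0,0.0367,0.008,0.5,0,0],[0,0,0.0433,0.012,0.6,0,0],[0,0,0.0525,0.019,0.75,0,0],[0,0,0.0525,0.019,0.75,0,0]]'; python3 -c "
from h import *
for a in (86,88,90): go(bail(a),YAW,0)
o=status.get_obs();print(o['wrist_force'],o['opening'],np.degrees(Ro.from_euler('xyz',o['ee_rot']).as_matrix()[:,2]))"
```

```text
clock: 6.3
position: [0.4952, 0.1276, 0.1463]
ee_rot: [-3.141, -0.006, 0.573]
wrist_force: [-1.0, -0.1, 9.0]
opening: 0.0116
grip_force: 21.7
shift [-0.0005 -0.01    0.0035] rot [-0.001 -0.006 -0.007] tcp target [0.4894 0.1357 0.1428]
shift [-0.0005 -0.0067  0.0033] rot [-0.001 -0.006 -0.007] tcp target [0.4912 0.1329 0.1429]
shift [-0.0005 -0.0034  0.0033] rot [-0.001 -0.006 -0.007] tcp target [0.493  0.1302 0.143 ]
[-0.97336022 -0.13592361  9.02755504] 0.0116187853131194 [  0.26423118   0.24077686 -57.29466431]
```

```bash
python3 inch.py '[[0,0,-0.002,0,0,0.006,0.007],[0,0,-0.002,0,0,0.006,0.007],[0,0,-0.002,-0.001,0,0.006,0.007]]' 60;  python3 - <<'E'
from h import *
o=status.get_obs();print(o['wrist_force'],o['opening'],o['grip_force'])
cv2.imwrite('pics/s4.png',cv2.resize(eyes.snapshot('side')[190:320,180:340],(640,520)))
print("fixture front",onz('top',310,252,.05), onz('top',310,252,.0))
E
```

```text
clock: 6.6
position: [0.4922, 0.1321, 0.1463]
ee_rot: [3.138, -0.01, 0.572]
wrist_force: [1.7, -2.0, 2.9]
opening: 0.0102
grip_force: 58.4
[ 1.74054801 -1.96680268  2.88280319] 0.010194146706350299 58.42747204005718
fixture front [ 0.44087245 -0.1701026   0.05      ] [ 0.44391688 -0.17357261  0.        ]
```

View pics/s4.png

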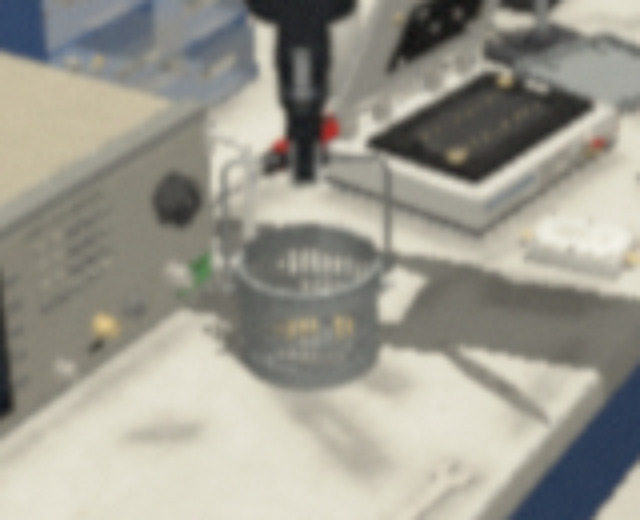

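The side view shows the bail upright, with its bar at crop rows 155–165. The basket stands undisturbed with its parts inside, so I'll lift.

```bash
python3 inch.py '[[0,0,0,-0.005,0,0,0],[0,0,0,-0.02,0,0,0],[0,0,0,-0.04,0,0,0],[0,0,0,-0.06,0,0,0],[0,0,0,-0.08,0,0,0],[0,0,0,-0.1,0,0,0],[0,0,0,-0.115,0,0,0],[0,0,0,-0.12,0,0,0]]'; python3 -c "
from h import *
go([.44,.0,.282],.4,0,.016)
ST=np.array([.5038,-.4023]);Y=np.radians(-19.2);x=np.array([np.cos(Y),np.sin(Y)])
p=ST-.07*x;print(p,x)
"
```

```text
clock: 7.45
position: [0.4902, 0.1336, 0.2662]
ee_rot: [3.141, -0.008, 0.575]
wrist_force: [0.4, -0.4, -2.8]
opening: 0.0102
grip_force: 58.5
shift [-0.1148  0.0848 -0.0006] rot [-0.    -0.008  0.175] tcp target [ 0.44  -0.     0.266]
[ 0.43769365 -0.37927933] [ 0.94437637 -0.32886665]
```

```bash
python3 -c "
from h import *
go([.435,-.379,.285],1.236,0,.016)
for f in (.02,.06,.12,.18,.24,.30,.36,.42,.47,.5): pass
o=status.get_obs();print(o['wrist_force'])"
```

```text
shift [-0.3251  0.4001 -0.0051] rot [ 0.003 -0.007 -0.661] tcp target [ 0.435 -0.379  0.269]
[ 0.3647243  -0.36955035 -2.75895311]
```

```bash
python3 inch.py '[[0,-0.003,0.004,0,0,0,0],[0,-0.01,0.012,-0.001,0,0,-0.02],[0,-0.02,0.025,-0.001,0,0,-0.04],[0,-0.033,0.041,-0.001,0,0,-0.07],[0,-0.049,0.06,-0.001,0,0,-0.1],[0,-0.065,0.08,-0.001,0,0,-0.13],[0,-0.081,0.1,-0.001,0,-0.003,-0.165],[0,-0.097,0.12,-0.001,0,-0.007,-0.2]]' && python3 -c "
from h import *
go([.435,-.379,.285],1.236,0,.016)"
```

```text
clock: 8.25
position: [0.4731, -0.0213, 0.263]
ee_rot: [-3.14, 0.003, 0.776]
wrist_force: [0.8, 0.3, -4.8]
opening: 0.0105
grip_force: 58.5
shift [-0.2778  0.2286 -0.0055] rot [-0.002  0.003 -0.46 ] tcp target [ 0.435 -0.379  0.269]
```

```bash
python3 inch.py '[[0,-0.016,0.013,-0.001,0,0,-0.03],[0,-0.035,0.029,-0.001,0,0,-0.06],[0,-0.055,0.045,-0.002,0,0,-0.1],[0,-0.076,0.062,-0.002,0,0,-0.13],[0,-0.097,0.079,-0.003,0,0,-0.165],[0,-0.118,0.097,-0.004,0,0,-0.2],[0,-0.138,0.113,-0.005,0,0.001,-0.23],[0,-0.158,0.13,-0.006,0,0.003,-0.26]]' && python3 -c "
from h import *
go([.435,-.379,.285],1.236,0,.016)"
```

```text
clock: 9.05
position: [0.451, -0.2245, 0.2692]
ee_rot: [-3.139, -0.002, 1.036]
wrist_force: [0.9, -0.2, -3.4]
opening: 0.0102
grip_force: 58.5
shift [-0.1411  0.065  -0.0002] rot [-0.002 -0.002 -0.2  ] tcp target [ 0.435 -0.379  0.269]
```

```bash
python3 inch.py '[[0,-0.018,0.008,0,0,0,-0.03],[0,-0.038,0.017,0,0,0,-0.05],[0,-0.06,0.027,0,0,0,-0.08],[0,-0.082,0.037,0,0,0,-0.11],[0,-0.104,0.047,0,0,0,-0.15],[0,-0.122,0.056,0,0,0,-0.18],[0,-0.134,0.062,0,0,0,-0.2],[0,-0.14,0.065,0,0,0,-0.2]]' && python3 -c "
from h import *
go([.5038,-.4023,.225],1.236,0,.016)
np.save('wc2.npy',np.array([eyes.camera_info('wrist')['rvec'],eyes.camera_info('wrist')['tvec']]))
w=eyes.snapshot('wrist');cv2.imwrite('pics/w5.png',w)
Y=np.radians(-19.2);x=np.array([np.cos(Y),np.sin(Y),0]);y=np.array([-x[1],x[0],0]);S=np.array([.5038,-.4023,0])
for n,p in (('seat',[0,0,.19]),('tipL',[-.022,.033,.208]),('tipR',[-.022,-.033,.208]),('post',[.088,0,.206])):
  q=S+p[0]*x+p[1]*y+[0,0,p[2]];print(n,q.round(4),'w',proj('wrist',q).round(1),'t',proj('top',q).round(1),'s',proj('side',q).round(1))
t=eyes.snapshot('top');cv2.imwrite('pics/t5.png',t);s=eyes.snapshot('side');cv2.imwrite('pics/s5.png',s)
"
```

```text
clock: 9.85
position: [0.4354, -0.3781, 0.2685]
ee_rot: [-3.139, -0.003, 1.234]
wrist_force: [-0.1, 0.4, -3.3]
opening: 0.0104
grip_force: 58.5
shift [-0.0003  0.0727  0.0593] rot [-0.002 -0.003 -0.002] tcp target [ 0.5038 -0.4023  0.209 ]
seat [ 0.5038 -0.4023  0.19  ] w [372.9 217.7] t [410.5 219.1] s [333.6 164. ]
tipL [ 0.4939 -0.3639  0.208 ] w [352.8 179.8] t [396.5 222.8] s [331.8 162.7]
tipR [ 0.4722 -0.4262  0.208 ] w [345.6 269.1] t [423.8 231.3] s [344.5 158.8]
post [ 0.5869 -0.4312  0.206 ] w [480.5 223.5] t [422.2 183.2] s [316.8 154.2]
```

View pics/w5.png

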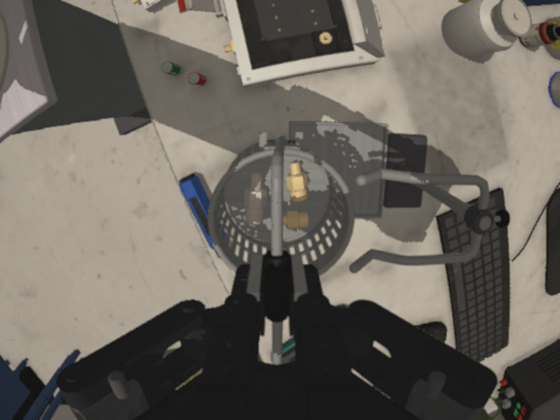

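The wrist view shows the basket hanging level with all three parts. The prong tips are at about (359,181) and (354,268) and the post top at (482,220), close to where I predicted. I'll check the tip edges numerically.

```bash
python3 - <<'E'
from h import *
w=cv2.imread("pics/w5.png").mean(2)
W=np.load("wc2.npy");C=(eyes.camera_info("wrist"),cv2.Rodrigues(W[0])[0],W[1])
for v in (176,180,184):print(v,w[v,344:384:2].astype(int))
for v in (262,266,270):print(v,w[v,336:376:2].astype(int))
S=np.array([.5038,-.4023])
R=np.array([[np.cos(np.radians(-19.2)),np.sin(np.radians(-19.2))],[-np.sin(np.radians(-19.2)),np.cos(np.radians(-19.2))]])
for u,v,z in((360,181,.208),(355,267.5,.208),(482,220,.206),(440,179,.2),(440,258,.2)):
    p=onz("wrist",u,v,z,C);print(u,v,"stand frame",(R@(p[:2]-S)).round(4))
# tray blob in top view, before
a=cv2.imread("pics/top0.png")
for u,v in((397,217),(400,212),(423.7,229),(423,224)):print("top",(R@(onz("top",u,v,.205)[:2]-S)).round(4))
E
```

```text
176 [ 81  78  78  77  77  79  80  97 107 106  96  89  92  93  94  95  95  95
  93 114]
180 [ 82  78  77  78  78  79 101 123 137 138 122 102  95  92  90  84  81  78
  67  63]
184 [119  88  77  78  78  78  82 101 114 114 100  82  79  76  76  76  78  77
  66  63]
262 [127 161 159 156 151 145 144 146 122  80  64  68  70  72  73  73  99 141
 155 157]
266 [148 144 140 139 137 138 134  73  72  75  75  73  73  79 120 151 150 148
 152 154]
270 [144 141 138 138 139 143 140  87  74  77  77  94 141 166 163 158 156 154
 151 150]
360 181 stand frame [-0.0172  0.0326]
355 267.5 stand frame [-0.0153 -0.0315]
482 220 stand frame [0.0885 0.0034]
440 179 stand frame [0.0468 0.0335]
440 258 stand frame [ 0.0586 -0.0308]
top [-0.0079  0.035 ]
top [0.0057 0.0315]
top [-0.0162 -0.0322]
top [-0.0053 -0.0276]
```

```bash
python3 inch.py '[[0,0,0.008,0,0,0,0],[0,0,0.022,0,0,0,0],[0,0,0.038,0,0,0,0],[0,0,0.054,0,0,0,0],[0,0,0.067,0.005,0,0,0],[0,0,0.074,0.015,0,0,0],[0,0,0.076,0.03,0,0,0],[0,0,0.076,0.04,0,0,0]]' && python3 -c "
from h import *
p=[.5038+.003*np.cos(np.radians(19.2)),-.4023-.003*np.sin(np.radians(19.2))]
for z in(.21,.195,.19): go([*p,z],1.236,0,.016)"
```

```text
clock: 10.8
position: [0.5086, -0.4016, 0.2284]
ee_rot: [3.142, -0.002, 1.236]
wrist_force: [-0.1, -0.6, -3.6]
opening: 0.0103
grip_force: 59.1
shift [-0.0024 -0.0013  0.0344] rot [ 0.    -0.002 -0.   ] tcp target [ 0.5066 -0.4033  0.194 ]
shift [-0.0024 -0.0013  0.0494] rot [ 0.    -0.002 -0.   ] tcp target [ 0.5066 -0.4033  0.179 ]
shift [-0.0024 -0.0013  0.0544] rot [ 0.    -0.002 -0.   ] tcp target [ 0.5066 -0.4033  0.174 ]
```

```bash
python3 inch.py '[[0,-0.001,-0.001,0.01,0,0,0],[0,-0.002,-0.001,0.02,0,0,0],[0,-0.002,-0.001,0.03,0,0,0],[0,-0.002,-0.001,0.036,0,0,0],[0,-0.002,-0.001,0.042,0,0,0],[0,-0.002,-0.001,0.046,0,0,0],[0,-0.002,-0.001,0.048,0,0,0],[0,-0.002,-0.001,0.048,0,0,0]]'
```

```text
clock: 11.6
position: [0.5066, -0.4036, 0.1826]
ee_rot: [3.141, -0.002, 1.235]
wrist_force: [0.0, 0.3, -3.9]
opening: 0.0102
grip_force: 59.1
```

```bash
python3 inch.py '[[0,0,0,0.002,0,0,0],[0,0,0,0.004,0,0,0],[0,0,0,0.006,0,0,0],[0,0,0,0.006,0,0,0]]'; python3 inch.py '[[0,0,0,0.001,0,0,0],[0,0,0,0.002,0,0,0],[0,0,0,0.002,0,0,0]]'
```

```text
clock: 12.0
position: [0.5072, -0.4038, 0.1771]
ee_rot: [3.139, -0.001, 1.235]
wrist_force: [3.1, -1.2, -2.7]
opening: 0.0101
grip_force: 59.2
clock: 12.3
position: [0.5075, -0.404, 0.1764]
ee_rot: [3.137, -0.001, 1.235]
wrist_force: [3.9, -1.1, 5.2]
opening: 0.0099
grip_force: 60.0
```

```bash
python3 inch.py '[[0,0,0.001,0,0,0,0],[0,0,0.002,0,0,0,0],[0,0,0.003,0,0,0,0],[0,0,0.003,0.001,0,0,0],[0,0,0.003,0.001,0,0,0]]'
```

```text
clock: 12.8
position: [0.5085, -0.4044, 0.1751]
ee_rot: [-3.141, -0.001, 1.234]
wrist_force: [-3.1, 2.1, 9.4]
opening: 0.0103
grip_force: 60.6
```

```bash
python3 inch.py '[[0,0,-0.001,0,0,0,0],[0,0,-0.0015,0,0,0,0],[0.016,0,-0.0015,0,0,0,0],[0.02,0,-0.0015,0,0,0,0],[0.03,0,-0.0015,0,0,0,0],[0.036,0,-0.0015,0,0,0,0],[0.036,0,-0.0015,0,0,0,0]]'; python3 inch.py '[[0.036,0,0,-0.01,0,0,0],[0.036,0,0,-0.03,0,0,0],[0.036,0,0,-0.06,0,0,0],[0.036,0,0,-0.09,0,0,0],[0.036,0,0,-0.12,0,0,0],[0.036,-0.01,-0.03,-0.14,0,0,0],[0.036,-0.01,-0.07,-0.14,0,0,0],[0.036,-0.01,-0.1,-0.14,0,0,0]]'; python3 - <<'E'
from h import *
w=eyes.snapshot("wrist");s=eyes.snapshot("side");t=eyes.snapshot("top")
p=proj("side",[.504,-.402,.1]).astype(int)
A=cv2.resize(w,(480,360));B=cv2.resize(s[p[1]-60:p[1]+60,p[0]-53:p[0]+53],(320,360),interpolation=3)
q=proj("top",[.504,-.402,.1]).astype(int);D=cv2.resize(t[q[1]-50:q[1]+50,q[0]-70:q[0]+70],(336,240),interpolation=3)
img=np.zeros((600,800,3),np.uint8);img[:360,:480]=A;img[:360,480:]=B;img[360:,:336]=D
cv2.imwrite("pics/f.png",img)
E
```

```text
clock: 13.5
position: [0.5079, -0.404, 0.1731]
ee_rot: [-3.141, -0.002, 1.235]
wrist_force: [-0.1, 0.2, 0.4]
opening: 0.0364
grip_force: 0.0
clock: 14.3
position: [0.4088, -0.3805, 0.3158]
ee_rot: [3.138, -0.0, 1.234]
wrist_force: [-0.3, -0.7, 0.9]
opening: 0.036
grip_force: 0.0
```

View pics/f.png

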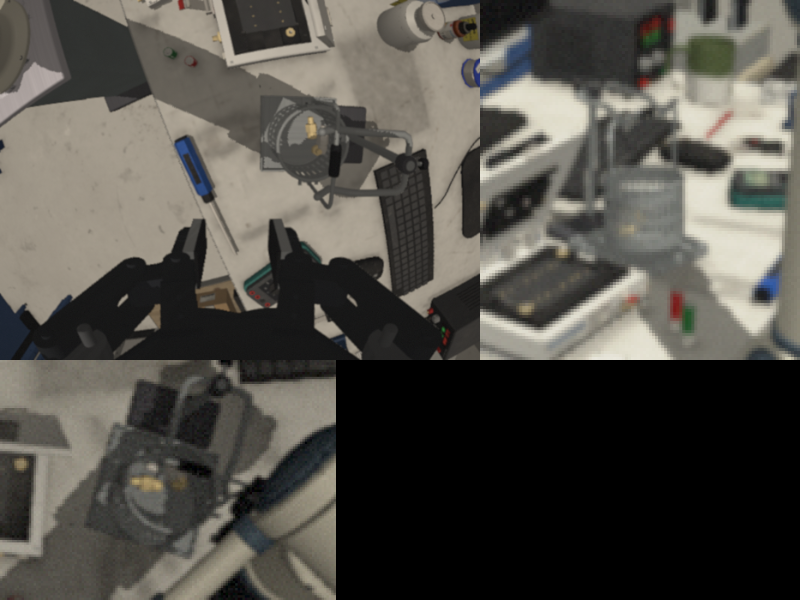

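The composite shows the basket hanging from both prongs over the tray, level in the side crop. The roller sits between the prongs and the gripper is clear. I'll wait a moment and check that it's still.

```bash
python3 inch.py '[[0.036,0,0,0,0,0,0],[0.036,0,0,0,0,0,0],[0.036,0,0,0,0,0,0],[0.036,0,0,0,0,0,0],[0.036,0,0,0,0,0,0],[0.036,0,0,0,0,0,0],[0.036,0,0,0,0,0,0],[0.036,0,0,0,0,0,0]]'; python3 - <<'E'
from h import *
p=proj("side",[.504,-.402,.1]).astype(int)
c=lambda a:cv2.GaussianBlur(a[p[1]-60:p[1]+60,p[0]-53:p[0]+53].mean(2).astype(np.float32),(0,0),1.5)
old=c(cv2.imread("pics/s5.png"));im=[c(eyes.snapshot("side")) for _ in range(3)]
print([abs(im[i]-im[0]).max() for i in(1,2)],[cv2.phaseCorrelate(im[0],im[i]) for i in (1,2)])
W=cam("wrist");w=eyes.snapshot("wrist");cv2.imwrite("pics/w9.png",w)
g=w[:260,330:480].max(2);m=(g<45).astype(np.uint8)
m[:, :]=m; n,l,s,ct=cv2.connectedComponentsWithStats(m)
for k in range(1,n):
    if s[k,4]>60: u,v=ct[k]+[330,0];print((u,v),s[k],onz("wrist",u,v,.19,W))
for q in([.507,-.403,.19],[.507,-.403,.108]):print(proj("wrist",q))
b=cv2.cvtColor(w,cv2.COLOR_BGR2HSV);y=cv2.inRange(b,(15,90,80),(32,255,255))[120:220,310:400]
n,l,s,ct=cv2.connectedComponentsWithStats(y);print([(ct[k]+[310,120],s[k,4]) for k in range(1,n) if s[k,4]>20])
E
```

```text
clock: 15.25
position: [0.4101, -0.3807, 0.3135]
ee_rot: [3.141, -0.002, 1.235]
wrist_force: [0.2, 0.4, -0.0]
opening: 0.0362
grip_force: 0.0
[np.float32(10.46994), np.float32(32.387566)] [((-0.006207764278073569, -0.0033901534125675425), 0.9943817345724429), ((-0.021679758422152418, -0.006307516434731042), 0.9805124626115517)]
(np.float64(346.733921815889), np.float64(30.174022698612863)) [  0   0  32  53 793] [ 0.51227796 -0.26259923  0.19      ]
(np.float64(410.0334728033473), np.float64(143.3807531380753)) [ 68 135  28  15 239] [ 0.53726389 -0.37005492  0.19      ]
(np.float64(400.5010266940452), np.float64(183.18685831622176)) [ 53 158  40  50 974] [ 0.5198245  -0.40202156  0.19      ]
(np.float64(469.49640287769785), np.float64(191.3021582733813)) [131 181  19  23 278] [ 0.58981817 -0.43296287  0.19      ]
(np.float64(449.15673981191225), np.float64(206.52978056426332)) [107 192  30  30 319] [ 0.56444205 -0.44052894  0.19      ]
(np.float64(461.2756892230576), np.float64(241.57393483709274)) [113 214  37  46 399] [ 0.57355398 -0.48322836  0.19      ]
[387.77771197 188.58896813]
[364.24945441 169.8064392 ]
[(array([355.995671  , 150.66233766]), np.int32(231)), (array([361.97260274, 175.78082192]), np.int32(73))]
```

```bash
python3 - <<'E'
from h import *
import time
p=proj("side",[.504,-.402,.1]).astype(int)
c=lambda a:cv2.GaussianBlur(a[p[1]-60:p[1]+60,p[0]-53:p[0]+53].mean(2).astype(np.float32),(0,0),1.5)
im=[c(eyes.snapshot("side")) for _ in range(4)]
for i in(1,2,3):
    d=abs(im[i]-im[0]);print(d.max(),np.unravel_index(d.argmax(),d.shape),"basket region",d[25:90,30:75].max())
print(status.get_obs()["joint_velocities"].round(4))
E
```

```text
25.94268 (np.int64(51), np.int64(63)) basket region 25.94268
28.11734 (np.int64(73), np.int64(66)) basket region 28.11734
36.042007 (np.int64(73), np.int64(66)) basket region 36.042007
[ 0.0001  0.0023 -0.0011  0.0017 -0.0006 -0.0015]
```

The basket is still swinging slightly, so I'll let it settle.

```bash
for i in 1 2 3 4 5 6; do python3 inch.py '[[0.036,0,0,0,0,0,0],[0.036,0,0,0,0,0,0],[0.036,0,0,0,0,0,0],[0.036,0,0,0,0,0,0],[0.036,0,0,0,0,0,0],[0.036,0,0,0,0,0,0],[0.036,0,0,0,0,0,0],[0.036,0,0,0,0,0,0]]' | head -1; done; cat >m.py <<'E'
from h import *
p=proj("side",[.504,-.402,.1]).astype(int)
c=lambda a:cv2.GaussianBlur(a.mean(2).astype(np.float32),(0,0),1.5)
im=[c(eyes.snapshot("side")) for _ in range(10)]
B=lambda a:a[p[1]-35:p[1]+30,p[0]-23:p[0]+22]
h=cv2.createHanningWindow(B(im[0]).shape[::-1],cv2.CV_32F)
print([np.round(cv2.phaseCorrelate(B(im[0]),B(i),h)[0],2).tolist() for i in im[1:]])
print([round(float(abs(B(i)-B(im[0])).max()),1) for i in im[1:]],"static ref",[round(float(abs(i-im[0])[200:330,180:260].max()),1) for i in im[1:]])
E
python3 m.py
```

```text
clock: 16.45
clock: 17.25
clock: 18.05
clock: 18.85
clock: 19.65
clock: 20.45
[[0.52, -0.01], [0.52, -0.01], [0.51, -0.02], [0.51, 0.01], [0.53, 0.0], [0.52, 0.01], [0.54, -0.01], [0.51, 0.0], [0.52, -0.0]]
[1.3, 1.1, 1.1, 1.0, 1.1, 1.3, 1.8, 1.2, 1.4] static ref [1.2, 1.2, 1.2, 1.2, 1.4, 1.2, 1.1, 1.0, 1.4]
```

The basket is now still: image change there is no more than sensor noise. Its walls look vertical in the side view, and all three parts were in it.

```bash
python3 -c "
from rig import arm, eyes, status
print(arm.hand_in())"
```

```text
the job is handed in; nothing more can be done
None
```

I swung the bail upright while the basket stood on the bench, then hung the basket on both prongs of the drain stand and handed the job in at about 21 s. It was still over the tray with the gripper clear; by eye it hung level and held all three adapters, and I never touched the RF module, spanner or bottle.

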